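# Set the hinged stone rest to 20 degrees with the gauge roller

### The job

Set the angle of the hinged stone rest: push the top of the loose steel roller sideways with a fingertip so that it rolls along the rubber-faced bed and comes to lie squarely on the middle one of the three cross lines; take the finger away while the rest still stands open. Then push the rest gently down about its hinge until it lies on the roller. Do not grip or lift anything or press hard, do not let the rest slam, and leave the other things on the bench where they are.

Things in the scene. Friction and masses are not known exactly. Their poses are not given: they have to be found in the camera images.
- setting_bed: Wooden setting bed fixed to the bench, 108 x 218 mm. Origin at the centre of its underside; x across it (along the lines and the hinge), y along it to the hinge, z up. Its dark rubber top lies 20 mm above the bench. Steel cheeks on both long sides stand 8 mm above it, 98 mm apart; an equal stop strip closes the end at y = -112 mm. Three pale 3 mm cross lines lie at y = -14, 15 and 44 mm.
- middle_line (a point): Middle of the middle cross line, on the rubber surface; axes as the bed's. 85 mm from the hinge axis.
- hinge_line (a point): Middle of the rest's hinge axis, at the height of the rubber, at y = 100 mm on the bed; axes as the bed's. The axis runs along x.
- roller: Loose steel roller, 30 mm in diameter, 88 mm long, about 0.45 kg, lying across the bed between its stop strip and the nearest line. Origin at its centre, 35 mm above the bench; x is its axis (y and z turn as it rolls). Under a fingertip lightly pressed on its top it rolls half as far as the tip moves, and stays when let go. Pushed on the side above its axis it jams; lower it rolls.
- stone_rest (a joint): Hinge of the stone rest, rad: 0 = flat on the bed, 1.57 = upright, 2.0 = fully open, leaning back away from the roller; starts near 1.8. Stiff and damped: it stays where it is left while steeper than about 1 rad; below that it sinks slowly until it lies on something. About 0.35 on a roller that lies on the middle line.
- rest_edge (a point): Free end of the stone rest, a flat steel plate 86 mm wide and 5 mm thick whose underside lies in the plane of the hinge axis. The point is the middle of the top of the end lip, 150 mm from the hinge axis, 12 mm above the underside. The lip rises 7 mm on the upper side (which faces away from the roller while open). Pushing the rest over takes 1 to 4 N near this end.
- stone_slip: Bystander: dark slip stone 46 x 111 x 13 mm, lying flat just beyond the hinge end of the bed.
- nagura: Bystander: dark rounded rubbing stone 60 x 74 x 27 mm, behind the hinge end of the bed.
- turned_handle_1: Bystander: turned wooden knife handle, 32 mm thick, 139 mm long, lying to the left of the bed.
- turned_handle_0: Bystander: turned wooden knife handle, 30 mm thick, 118 mm long, farther to the left.
- paste_can: Bystander: standing tin, 54 mm in diameter, 94 mm high, behind and to the left of the bed.
- spanner: Bystander: open-ended spanner 191 mm long, 8 mm thick, lying flat at the left.
- scissors: Bystander: shears 180 mm long, 10 mm thick, lying flat at the left.
- dresser: Bystander: reddish dressing stick 29 x 150 x 24 mm, lying across the bed's other end, just beyond the stop strip.

How it is judged (in metres and radians):
On the way, in this order (a step that is already met when the one before it is completed fails the run):
1. the roller has been rolled more than a third of a turn along the bed (angle between roller's own z axis and vertical above 2.1 rad and value of joint stone_rest above 1.4 rad).
2. the roller lies still on the middle line, untouched, with the rest still open (y of roller in the frame of middle_line between -0.006 and 0.006 m and angle between the x axis of roller and the x axis of middle_line, either way round below 0.1 rad and linear speed of roller below 0.01 m/s and contact force between the fingers and roller below 0.1 N and value of joint stone_rest above 1.4 rad), for 0.2 s.
At the end, for the whole second after the job is handed in: The roller lies on the bed within 6 mm of the middle line and within 0.1 rad of parallel to it, at rest; the stone rest lies on the roller with its weight (over 0.2 N), still, its hinge between 0.30 and 0.42 rad (y of roller in the frame of middle_line between -0.006 and 0.006 m and z of roller in the frame of middle_line below 0.018 m and angle between the x axis of roller and the x axis of middle_line, either way round below 0.1 rad and linear speed of roller below 0.01 m/s and value of joint stone_rest between 0.3 and 0.42 rad and velocity of joint stone_rest between -0.05 and 0.05 rad/s and contact force between stone_rest and roller above 0.2 N); the robot touches nothing.
It fails at once if the roller was lifted or left the bed (z of roller in the frame of middle_line above 0.025 m or horizontal distance between roller and middle_line above 0.14 m).
It fails at once if the roller was squeezed or pressed with more than 30 N (contact force between the fingers and roller above 30 N).
It fails at once if the rest was gripped or pushed with more than 25 N (contact force between the fingers and stone_rest above 25 N).
It fails at once if the rest was slammed (faster than 2.5 rad/s) (velocity of joint stone_rest below -2.5 rad/s or velocity of joint stone_rest above 2.5 rad/s).
It fails at once if a bystander was moved more than 20 mm (distance of any of stone_slip, nagura, turned_handle_1, turned_handle_0, paste_can, spanner, scissors, dresser from where it was at the start of the episode above 0.02 m).
It also fails if it takes over 72 s, if anything falls off the work surface, if the arm or the gripper's body presses on something with over 40 N, if the wrist force passes 120 N, or if a joint passes its speed limit or range.

### The arm

A 6-joint arm with a two-finger parallel gripper is mounted at the origin on a cart in front of the work surface, level with it; the furniture and walls round the work are solid. World frame = base frame: x ahead of the robot, y to its left, z up, the work surface at z = 0. Lengths are in mm, angles in rad, forces in N, time in s.
With the tool pointing down it reaches from about 400 to 925 mm from the base axis. Payload 12.5 kg.
Tool frame: the origin (TCP) lies at the centre of the arm's flange, where the gripper is bolted on; the fingertips stand 190 mm ahead of it and the grasp point (between the pads) lies 171 mm ahead of it; z points along the fingers, y is the line along which they close (so a half turn about z gives the same grasp; the last joint's range is limited). The gripper opens to 95 mm and grips with 3 to 60 N. Pads are 20 mm wide; open, the fingers measure 119 mm over their backs; the gripper's body (75 mm by 180 mm) begins 59 mm behind the grasp point.
Start: joints at [-1.215, 0.491, 1.559, -0, 1.092, -0.106], TCP at [278.493, -559.523, 404.761] pointing down, gripper open.
Joint ranges: [-3.1, 3.1], [-0.84, 2.19], [0.05, 2.79], [-1.13, 4.28], [0.06, 2.93], [-2.69, 2.69]. Speed limits (rad/s): [2.22, 2.22, 2.79, 3.14, 3.14, 3.14].

### API

Orientations are given as [roll, pitch, yaw] about the fixed x, y, z axes, in that order (R = Rz(yaw) Ry(pitch) Rx(roll)).
In Python, from cell import env, read_camera, search_frame, cut_out gives the robot as it stands. The module is installed in compiled form; this text tells all that it offers.
- The arm moves only by the tool move_arm, never from a script. Its argument "commands" is a list of rows, each a list of 3 entries, a list of its own where there are three numbers: the shift along the world's x, y, z normalised to -1 to 1, where 1 is 0.03 m, then the turn about the world's z normalised to -1 to 1, where 1 is 0.08 rad, then the opening, from -1 (shut) to 1 (fully open), so that 0 is half open. A call has 1 to 20 rows; each row shifts and turns the commanded pose from where the row before left it; what a row does not reach is not made up. A row lasts 1/12 s, in which the tool goes at most 41.7 mm and 7.16 degrees, less where a joint would pass 70% of its speed; a pose out of reach is approached as far as the arm can. A call with a number of a shift or a turn outside -1 to 1 is refused whole. A call with a gripper value outside its range is refused whole. The fingers move at their own pace and stop on an object; the grip force is fixed at half the most. Time passes only in rows, so rows that do not move let the fingers close. It gives the time, the measured TCP pose, the force, the opening and the grip force at its end, in the units of the state.
- env.state(): the state, without advancing time (a new reading comes with each control period).
- read_camera(name): name is "scene" or "top" or "wrist"; returns a dict with "image" (384x512x3 uint8, red, green, blue), "fx", "fy", "cx", "cy" (pixels), "rvec" (rotation vector, rad) and "tvec" (3), from world to camera coordinates, as OpenCV has them. Camera axes: x right, y down, z forward; pixel columns grow to the right and rows downward; lengths in mm; the calibration is good to about 2 mm. A picture is of the moment at which its call begins. There is no depth.
- env.job_done(): hands the job in; it is judged then, once.
Trained networks look in a picture, given as the dict that the camera call returned (one of the last four; its "shot" number tells which), for a name from the list of things; names that differ only in an ending like _2 or _b are one class to them, and where a whole thing is asked for, a point or a joint stands for the part that bears it (a point fixed in the world has none). Each returns a list of dicts, best first, with "confidence" (0 to 1); they miss things now and then, are a little off and sometimes report something else, mostly with a low value. They report only what shows in the picture. A call takes as long as a camera call.
- search_frame(thing, picture): "at" ([column, row] in pixels, amid what is visible of it).
- cut_out(thing, picture): "region" (384x512 bool, what is visible of it) and "at" ([column, row] in pixels, amid what is visible of it).
The state is a dict: "t": time; "joints": joint angles; "qvel": joint speeds; "tau": joint torques, N m; "eef_pos": TCP position; "tcp_rot": TCP orientation; "ft_force": force on the tool from outside, world axes, zero at the start; "moment": the same for the moment, N m; "opening": opening from 0.0 (shut) to 1.0 (fully open); "grip_force": force on a finger pad.
Only numpy, scipy, OpenCV 4.12 (cv2) and the standard library are available. Lean on these libraries where they do the work, as an engineer would, in place of code of your own. Each camera call takes 0.05 s, during which the arm holds its last target. There are 200 camera calls.

## Working session

There is one attempt and no reset: what is moved stays moved. The work goes in short steps, Python scripts to look and compute and a tool call to move; the robot and the scene stay as the last step left them, time stands still between calls to the robot, and variables do not carry over. Pictures are saved under pics/ and viewed, at most 10 in all, crops included, and the job is handed in when it is done.

Besides the shell and the picture viewer there is one more tool, called after ">>>" in YAML: its name, and indented under it one key for each argument. move_arm: Moves the arm, as the interface text tells. Its arguments: {"type":"object","properties":{"commands":{"type":"array","items":{"type":"array"}}},"required":["commands"]}

```bash
mkdir -p pics; cat > h.py <<'E'
import numpy as np, cv2
from cell import env, read_camera, search_frame, cut_out
def P(c):
    R,_=cv2.Rodrigues(np.array(c["rvec"],float)); return R,np.array(c["tvec"],float).reshape(3)
def ray(c,uv):
    R,t=P(c); d=R.T@np.array([(uv[0]-c["cx"])/c["fx"],(uv[1]-c["cy"])/c["fy"],1]); return -R.T@t,d
def onz(c,uv,z):
    o,d=ray(c,uv); return o+d*(z-o[2])/d[2]
def proj(c,p):
    R,t=P(c); q=R@np.array(p,float)+t; return np.array([c["fx"]*q[0]/q[2]+c["cx"],c["fy"]*q[1]/q[2]+c["cy"]])
def tri(cs,uvs):
    A=np.zeros((3,3));b=np.zeros(3)
    for c,u in zip(cs,uvs):
        o,d=ray(c,u); d/=np.linalg.norm(d); M=np.eye(3)-np.outer(d,d); A+=M;b+=M@o
    return np.linalg.solve(A,b)
E
cat > a.py <<'E'
from h import *
s=read_camera("scene");t=read_camera("top")
for n,c in(("scene",s),("top",t)): cv2.imwrite(f"pics/{n}0.png",cv2.resize(c["image"][:,:,::-1],(800,600)))
for th in("setting_bed","roller","stone_rest","middle_line","dresser","stone_slip","nagura","paste_can"):
    for n,c in(("s",s),("t",t)):
        r=cut_out(th,c)
        if r:
            m=r[0]["region"].astype(np.uint8); ys,xs=np.nonzero(m)
            bx=cv2.minAreaRect(np.c_[xs,ys].astype(np.float32))
            print(th,n,round(r[0]["confidence"],2),np.round(r[0]["at"]),m.sum(),np.round(cv2.boxPoints(bx)).astype(int).tolist(), np.round(onz(c,r[0]["at"],20)).astype(int))
print({k:np.round(v,2) for k,v in env.state().items() })
E
python3 a.py
```

```text
setting_bed s 0.77 [299. 176.] 2490 [[258, 187], [291, 124], [338, 149], [305, 212]] [497 181  20]
setting_bed t 0.74 [304. 211.] 3001 [[262, 199], [350, 183], [356, 221], [269, 237]] [489 183  20]
roller s 0.57 [311. 153.] 320 [[296, 154], [299, 143], [329, 153], [325, 163]] [514  87  20]
roller t 0.59 [331. 206.] 311 [[325, 192], [335, 190], [341, 221], [330, 223]] [500 105  20]
stone_rest s 0.97 [292. 179.] 934 [[263, 186], [273, 159], [313, 174], [303, 201]] [508 204  20]
stone_rest t 0.87 [273. 218.] 452 [[261, 200], [276, 197], [283, 232], [268, 235]] [472 269  20]
middle_line s 0.92 [300. 177.] 2475 [[258, 188], [290, 124], [338, 149], [305, 212]] [492 183  20]
middle_line t 0.73 [306. 209.] 3025 [[262, 198], [349, 183], [356, 221], [268, 237]] [494 175  20]
dresser s 0.9 [321. 138.] 450 [[298, 137], [301, 127], [347, 141], [344, 152]] [523  12  20]
dresser t 0.57 [270. 220.] 359 [[263, 201], [276, 199], [281, 232], [268, 234]] [467 277  20]
stone_slip s 0.62 [280. 210.] 658 [[256, 209], [263, 193], [301, 211], [294, 226]] [477 312  20]
stone_slip t 0.63 [260. 215.] 553 [[248, 197], [263, 195], [268, 233], [252, 235]] [481 305  20]
nagura t 0.65 [250. 164.] 465 [[237, 153], [258, 153], [258, 179], [237, 179]] [626 331  20]
paste_can s 0.98 [201. 201.] 715 [[186, 185], [207, 180], [216, 216], [195, 221]] [669 411  20]
paste_can t 0.89 [214. 156.] 356 [[204, 144], [223, 144], [223, 166], [204, 166]] [651 431  20]
{'t': np.float64(0.9), 'joints': array([-1.21,  0.49,  1.56, -0.  ,  1.09, -0.11]), 'qvel': array([-0.,  0.,  0., -0., -0.,  0.]), 'tau': array([ 0.000e+00, -6.125e+01, -2.584e+01,  7.000e-02,  4.000e-02,
        0.000e+00]), 'eef_pos': array([ 278.48, -559.52,  404.79]), 'tcp_rot': array([3.14, 0.  , 0.46]), 'ft_force': array([ 0.5 , -0.21, -0.57]), 'moment': array([-0.01,  0.01,  0.  ]), 'grip_force': np.float64(0.0), 'opening': np.float64(1.0)}
```

View pics/scene0.png

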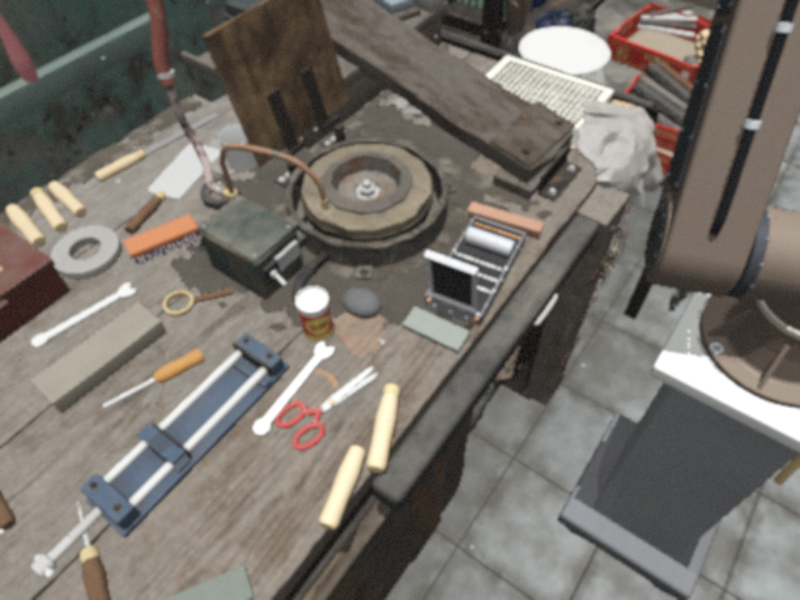

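View pics/top0.png

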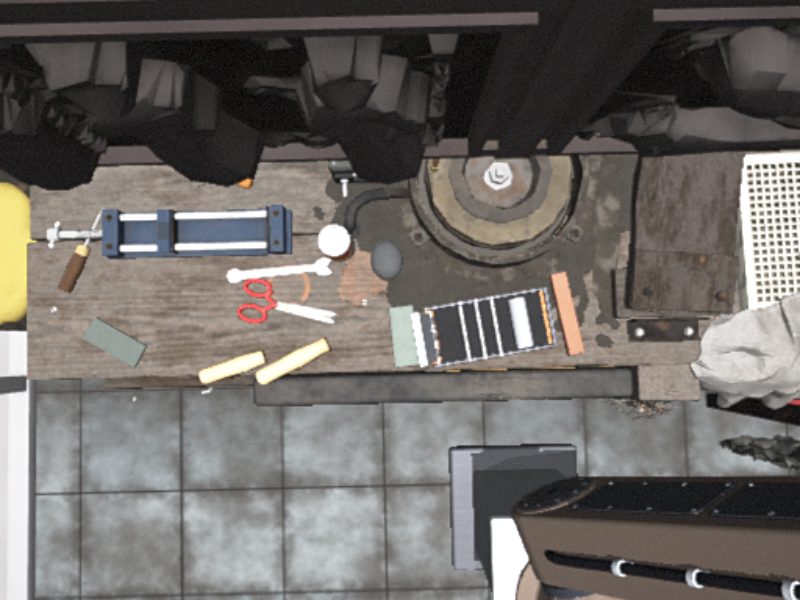

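The scene and top views show the bed at about (475,270) in scene and (490,328) in top (800x600 scale). The roller lies near the stop strip at top (522,322), the dresser at (567,313), and the rest stands open at the left end. I'll bring the wrist camera over it with the tool's y along the hinge.

>>> move_arm:
  commands:
    - [[0.4,0.9,0],0.8,0]
    - [[0.4,0.9,0],0.8,0]
    - [[0.4,0.9,0],0.8,0]
    - [[0.4,0.9,0],0.8,0]
    - [[0.4,0.9,0],0.8,0]
    - [[0.4,0.9,0],0.8,0]
    - [[0.4,0.9,0],0.8,0]
    - [[0.4,0.9,0],0.8,0]
    - [[0.4,0.9,0],0.8,0]
    - [[0.4,0.9,0],0.8,0]
    - [[0.4,0.9,0],0.8,0]
    - [[0.4,0.9,0],0.8,0]
    - [[0.4,0.9,0],0.8,0]
    - [[0.4,0.9,0],0.8,0]
    - [[0.4,0.9,0],0.8,0]
    - [[0.4,0.9,0],0.8,0]
    - [[0,0.9,0],0.8,0]
    - [[0,0.9,0],0.8,0]
    - [[0,0.9,0],0.8,0]
    - [[0,0.9,0],0.8,0]

```text
t: 2.57
eef_pos: [470.3, -18.2, 404.9]
tcp_rot: [3.141, 0.0, 1.745]
ft_force: [0.1, 0.7, -0.1]
opening: 0.497
grip_force: 0.0
```

>>> move_arm:
  commands:
    - [[0,0.9,0],0,0]
    - [[0,0.9,0],0,0]
    - [[0,0.6,0],0,0]
    - [[0,0,0],0,0]

```text
t: 2.9
eef_pos: [470.2, 54.9, 404.9]
tcp_rot: [3.141, -0.0, 1.744]
ft_force: [0.1, -0.3, -0.1]
opening: 0.505
grip_force: 0.0
```

```bash
cat > b.py <<'E'
from h import *
import sys
w=read_camera("wrist"); cv2.imwrite(f"pics/{sys.argv[1]}.png",cv2.resize(w["image"][:,:,::-1],(800,600)))
np.save("w.npy",w,allow_pickle=True)
R,t=P(w);print("cam",np.round(-R.T@t),"axis",np.round(R[2],2))
for th in("roller","setting_bed","stone_rest"):
    r=cut_out(th,w)
    if r:
        ys,xs=np.nonzero(r[0]["region"]); bx=cv2.boxPoints(cv2.minAreaRect(np.c_[xs,ys].astype(np.float32)))
        print(th,round(r[0]["confidence"],2),np.round(r[0]["at"]),np.round(bx).astype(int).tolist(),np.round(onz(w,r[0]["at"],35)))
s=env.state();print(np.round(s["eef_pos"],1),np.round(s["tcp_rot"],3),s["ft_force"],s["t"])
E
python3 b.py w1
```

```text
cam [457. 134. 386.] axis [ 0.05 -0.28 -0.96]
roller 0.84 [288. 141.] [[249, 151], [249, 125], [326, 128], [325, 153]] [505.  99.  35.]
setting_bed 0.71 [290.  80.] [[241, 184], [245, -2], [343, 0], [339, 187]] [493. 167.  35.]
[470.6  51.8 404.8] [3.141 0.    1.741] [ 1.50866499 -0.44080772 -0.68700292] 3.1
```

View pics/w1.png

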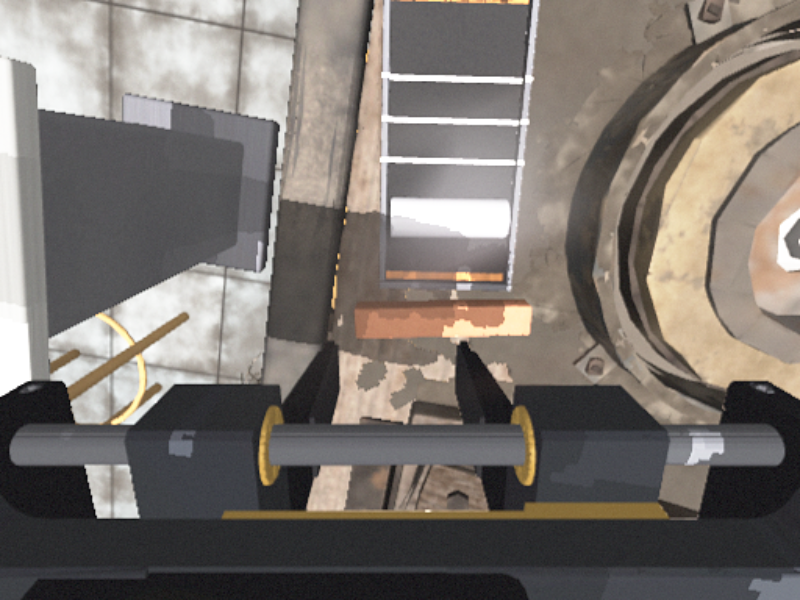

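The wrist view shows the three lines, with the middle one from (382,119) to (530,122). The roller spans (390,218) to (511,218) and the fingertips are at (330,350) and (465,350).

```bash
cat > c.py <<'E'
from h import *
w=np.load("w.npy",allow_pickle=True).item(); k=1/1.5625
f=lambda u,v,z:onz(w,((u+.5)*k-.5,(v+.5)*k-.5),z)
M={}
for n,a,b in((44,(384,77),(533,80)),(15,(384,119),(528,122)),(-14,(383,159),(524,162))):
    A,B=f(*a,20),f(*b,20); M[n]=(A+B)/2; d=B-A; print(n,np.round(M[n],1),np.linalg.norm(d),np.arctan2(d[1],d[0]))
d=M[44]-M[-14]; yv=d/np.linalg.norm(d);print("len",np.linalg.norm(d),"a",np.arctan2(-yv[0],yv[1]))
r=cut_out("roller",w)[0] if 0 else None
# roller silhouette edges near z~45/35: top and bottom edges of picture
up,lo=f(450,197,35),f(450,238,35); c=(up+lo)/2; print("roller",np.round(c,1),"bed y",15+(c-M[15])@yv)
print("tips",)
E
python3 c.py
```

```text
44 [491.5 200.5  20. ] 109.9818860783747 0.15517423478029974
15 [495.8 171.8  20. ] 108.91130642117268 0.1540428092195581
-14 [499.9 143.2  20. ] 109.20451043696106 0.15312486578858048
len 57.910391154326426 a 0.1454016724129675
roller [504.2 101.1  35. ] bed y -56.22062401116351
tips
```

>>> move_arm:
  commands:
    - [[0.6,0.7,0],-0.25,0]
    - [[0.55,0.75,0],0,0]
    - [[0,0,-1],0,0]
    - [[0,0,-1],0,0]
    - [[0,0,-1],0,0]
    - [[0,0,-1],0,0]
    - [[0,0,-0.7],0,0]
    - [[0,0,-0.3],0,0]
    - [[0,0,0],0,0]
    - [[0,0,0],0,0]

```text
t: 3.93
eef_pos: [505.4, 95.4, 255.2]
tcp_rot: [3.141, 0.0, 1.721]
ft_force: [-1.2, 0.4, 0.0]
opening: 0.501
grip_force: 0.0
```

```bash
python3 b.py w2
```

```text
cam [494. 174. 236.] axis [ 0.04 -0.28 -0.96]
roller 0.73 [251. 208.] [[186, 189], [313, 189], [313, 229], [186, 229]] [503. 101.  35.]
setting_bed 0.55 [252. 104.] [[167, 0], [338, 0], [338, 271], [167, 271]] [493. 174.  35.]
[505.2  95.9 256.1] [3.139 0.    1.722] [-0.50077658 -0.44023051  0.2985182 ] 4.1333
```

View pics/w2.png

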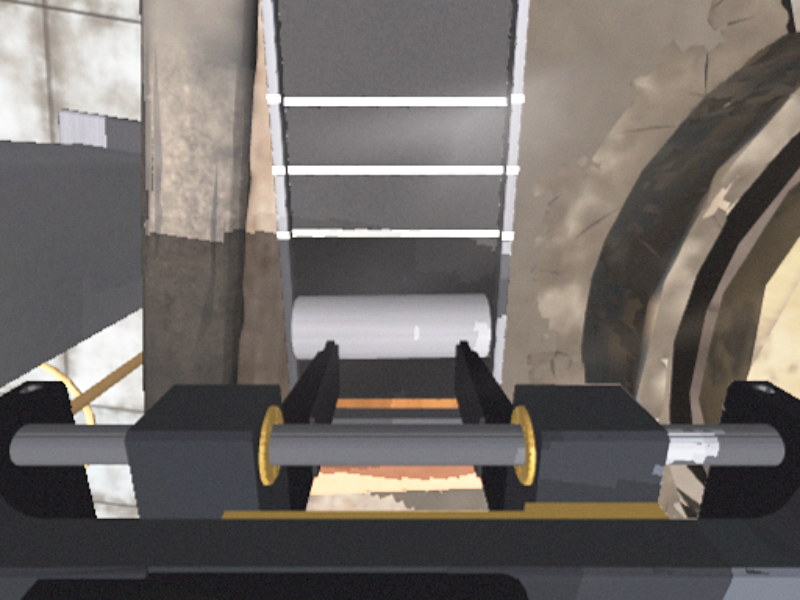

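The tips at (330,345) and (463,345) sit just behind the roller's crest; the roller spans (292–490, 295–358) and is parallel to the lines. Now a gentle touchdown.

>>> move_arm:
  commands:
    - [[0,0,-0.3],0,0]
    - [[0,0,-0.1],0,0]
    - [[0,0,-0.04],0,0]
    - [[0,0,0],0,0]

```text
t: 4.47
eef_pos: [504.9, 96.0, 241.1]
tcp_rot: [-3.141, -0.0, 1.722]
ft_force: [0.5, -0.4, 0.2]
opening: 0.498
grip_force: 0.0
```

>>> move_arm:
  commands:
    - [[0,0,-0.04],0,0]
    - [[0,0,0],0,0]

```text
t: 4.63
eef_pos: [505.0, 96.0, 240.4]
tcp_rot: [3.141, 0.0, 1.722]
ft_force: [-0.2, -0.2, 1.7]
opening: 0.499
grip_force: 0.3
```

>>> move_arm:
  commands:
    - [[0,0,-0.03],0,0]
    - [[0,0,0],0,0]

```text
t: 4.8
eef_pos: [505.0, 96.0, 240.1]
tcp_rot: [3.141, 0.0, 1.722]
ft_force: [-1.4, -0.3, 9.5]
opening: 0.498
grip_force: 4.9
```

>>> move_arm:
  commands:
    - [[-0.03,0.2,0],0,0]
    - [[-0.03,0.2,0],0,0]
    - [[-0.03,0.2,0],0,0]

```text
t: 5.05
eef_pos: [502.1, 114.1, 240.1]
tcp_rot: [3.141, 0.0, 1.722]
ft_force: [-2.8, -0.4, 10.2]
opening: 0.501
grip_force: 5.2
```

>>> move_arm:
  commands:
    - [[-0.03,0.2,0],0,0]
    - [[0,0,0],0,0]

```text
t: 5.22
eef_pos: [501.0, 120.7, 240.1]
tcp_rot: [3.142, -0.0, 1.722]
ft_force: [-4.3, 0.0, 10.1]
opening: 0.498
grip_force: 5.2
```

```bash
cat > e.py <<'E'
from h import *
import sys
M=np.array([495.8,171.8,20.]); a=0.15; yv=np.array([-np.sin(a),np.cos(a),0])
w=read_camera("wrist"); cv2.imwrite(f"pics/{sys.argv[1]}.png",cv2.resize(w["image"][:,:,::-1],(800,600)))
r=cut_out("roller",w)[0]; m=r["region"]
ys,xs=np.nonzero(m)
x0,x1=np.percentile(xs,[3,97])
for x in np.linspace(x0,x1,5):
    c=ys[np.abs(xs-x)<1.5]; u=onz(w,(x,c.min()-.5),35);l=onz(w,(x,c.max()+.5),35); print(int(x),c.min(),c.max(),"bed y rel mid, upper/lower/mean",np.round([(u-M)@yv,(l-M)@yv,((u+l)/2-M)@yv],1))
s=env.state(); print("tip rel mid",(s["eef_pos"]-M)@yv,"lines pred",[np.round(proj(w,M+yv*d)[1],1) for d in(-29,0,29)], "t",s["t"],s["ft_force"])
# observed lines: bright rows in columns near the bed middle
g=cv2.cvtColor(w["image"],cv2.COLOR_RGB2GRAY).astype(float)
for d in(-29,0,29):
    p=proj(w,M+yv*d); c0=int(p[0]); v=int(p[1])
    if 8<v<370:
        pr=g[v-7:v+8,c0-20:c0+20].mean(1); k=np.clip(pr-np.median(pr)-15,0,None); print(d,"obs row",round(v-7+(k*np.arange(15)).sum()/max(k.sum(),1e-6),2))
E
python3 e.py w3
```

```text
188 214 246 bed y rel mid, upper/lower/mean [-43.4 -68.5 -56. ]
219 214 256 bed y rel mid, upper/lower/mean [-43.4 -76.4 -59.9]
250 214 256 bed y rel mid, upper/lower/mean [-43.4 -76.4 -59.9]
281 213 255 bed y rel mid, upper/lower/mean [-42.6 -75.5 -59.1]
312 214 238 bed y rel mid, upper/lower/mean [-43.3 -62.1 -52.7]
tip rel mid -51.74692614850081 lines pred [np.float64(187.4), np.float64(147.1), np.float64(103.5)] t 5.3167 [-3.73864275 -1.59878306 10.6478305 ]
-29 obs row 187.89
0 obs row 147.27
29 obs row 103.5
```

>>> move_arm:
  commands:
    - [[0,0,0.15],0,0]
    - [[0.075,-0.495,0],0,0]
    - [[0,0,-0.1],0,0]
    - [[0,0,-0.03],0,0]
    - [[0,0,-0.02],0,0]
    - [[-0.035,0.231,0],0,0]
    - [[-0.035,0.231,0],0,0]
    - [[-0.035,0.231,0],0,0]
    - [[-0.035,0.231,0],0,0]
    - [[0,0,0],0,0]

```text
t: 6.15
eef_pos: [499.1, 134.1, 240.1]
tcp_rot: [3.141, -0.0, 1.722]
ft_force: [-2.9, -0.4, 12.0]
opening: 0.504
grip_force: 6.4
```

```bash
python3 e.py w4
```

```text
186 213 250 bed y rel mid, upper/lower/mean [-29.1 -58.  -43.6]
217 212 254 bed y rel mid, upper/lower/mean [-28.3 -61.2 -44.8]
249 212 254 bed y rel mid, upper/lower/mean [-28.3 -61.2 -44.7]
280 211 253 bed y rel mid, upper/lower/mean [-27.6 -60.3 -43.9]
312 211 238 bed y rel mid, upper/lower/mean [-27.5 -48.5 -38. ]
tip rel mid -38.26221593339949 lines pred [np.float64(205.1), np.float64(166.4), np.float64(124.4)] t 6.25 [-3.87541583 -0.24837562 11.84981868]
-29 obs row 205.78
0 obs row 166.72
29 obs row 124.5
```

>>> move_arm:
  commands:
    - [[0,0,0.15],0,0]
    - [[0.07,-0.46,0],0,0]
    - [[0,0,-0.1],0,0]
    - [[0,0,-0.03],0,0]
    - [[0,0,-0.02],0,0]
    - [[-0.035,0.231,0],0,0]
    - [[-0.035,0.231,0],0,0]
    - [[-0.035,0.231,0],0,0]
    - [[-0.035,0.231,0],0,0]
    - [[0,0,0],0,0]
    - [[0,0,0.15],0,0]
    - [[0.07,-0.46,0],0,0]
    - [[0,0,-0.1],0,0]
    - [[0,0,-0.03],0,0]
    - [[0,0,-0.02],0,0]
    - [[-0.035,0.231,0],0,0]
    - [[-0.035,0.231,0],0,0]
    - [[-0.035,0.231,0],0,0]
    - [[-0.035,0.231,0],0,0]
    - [[0,0,0],0,0]

```text
t: 7.92
eef_pos: [494.8, 162.0, 240.0]
tcp_rot: [3.142, -0.0, 1.722]
ft_force: [-3.9, -0.2, 16.5]
opening: 0.503
grip_force: 7.9
```

```bash
python3 e.py w5
```

```text
186 212 250 bed y rel mid, upper/lower/mean [ -0.1 -29.7 -14.9]
217 210 253 bed y rel mid, upper/lower/mean [  1.4 -32.1 -15.3]
248 210 252 bed y rel mid, upper/lower/mean [  1.5 -31.3 -14.9]
279 210 252 bed y rel mid, upper/lower/mean [  1.5 -31.2 -14.9]
311 210 236 bed y rel mid, upper/lower/mean [  1.5 -18.7  -8.6]
tip rel mid -9.995630427154566 lines pred [np.float64(240.2), np.float64(204.2), np.float64(165.4)] t 8.0167 [-3.85741276 -0.18041749 16.28676425]
-29 obs row 233.0
0 obs row 205.17
29 obs row 165.71
```

>>> move_arm:
  commands:
    - [[0,0,0.15],0,0]
    - [[0.065,-0.43,0],0,0]
    - [[0,0,-0.1],0,0]
    - [[0,0,-0.03],0,0]
    - [[0,0,-0.01],0,0]
    - [[-0.035,0.231,0],0,0]
    - [[-0.035,0.231,0],0,0]
    - [[-0.035,0.231,0],0,0]
    - [[-0.035,0.231,0],0,0]
    - [[0,0,0],0,0]
    - [[0,0,0.3],0,0]
    - [[0,0,0.5],0,0]
    - [[0,0,0],0,0]

```text
t: 9.1
eef_pos: [493.2, 176.0, 265.4]
tcp_rot: [3.139, -0.0, 1.722]
ft_force: [-0.2, -0.8, -0.0]
opening: 0.498
grip_force: 0.0
```

```bash
python3 e.py w6
```

```text
192 199 235 bed y rel mid, upper/lower/mean [ 15.1 -16.   -0.5]
219 199 236 bed y rel mid, upper/lower/mean [ 15.1 -16.9  -0.9]
247 198 236 bed y rel mid, upper/lower/mean [ 15.9 -16.9  -0.5]
274 198 235 bed y rel mid, upper/lower/mean [ 15.9 -16.   -0.1]
302 198 223 bed y rel mid, upper/lower/mean [15.9 -5.7  5.1]
tip rel mid 4.326256936321389 lines pred [np.float64(241.8), np.float64(210.1), np.float64(176.2)] t 9.2 [ 0.35372478  0.49224727 -0.53820132]
-29 obs row 240.74
0 obs row 203.0
29 obs row 176.51
```

View pics/w6.png

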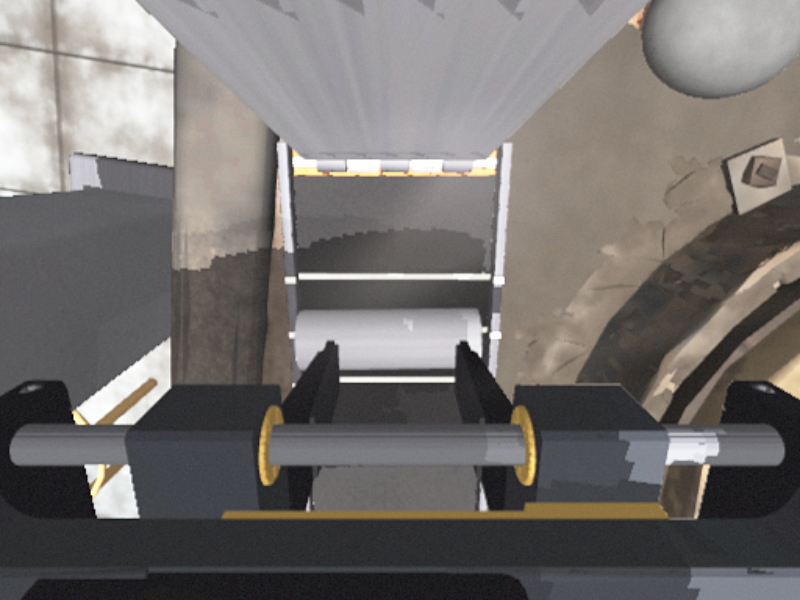

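The roller lies on the middle line: its ends are at row ~335 with the line ends showing at (292,335) and (498,335), offset under 1 mm and parallel. Now I'll rise over the open rest and come down behind it.

>>> move_arm:
  commands:
    - [[0,0,1],0,0]
    - [[0,0,1],0,0]
    - [[0,0,1],0,0]
    - [[0,0,1],0,0]
    - [[0,0,0.3],0,0]
    - [[-0.15,1,0],0,0]
    - [[-0.15,1,0],0,0]
    - [[-0.15,1,0],0,0]
    - [[-0.15,1,0],0,0]
    - [[-0.15,1,0],0,0]
    - [[-0.08,0.5,0],0,0]
    - [[0,0,0],0,0]
    - [[0,0,-0.9],0,0]
    - [[0,0,-0.9],0,0]
    - [[0,0,-0.4],0,0]
    - [[0,0,0],0,0]

```text
t: 10.53
eef_pos: [467.9, 339.5, 323.2]
tcp_rot: [-3.136, 0.002, 1.721]
ft_force: [0.6, 0.2, -1.0]
opening: 0.501
grip_force: 0.0
```

```bash
cat > f.py <<'E'
from h import *
import sys
s=read_camera("scene");w=read_camera("wrist")
cv2.imwrite(f"pics/{sys.argv[1]}.png",np.hstack([cv2.resize(s["image"][90:240,220:400,::-1],(400,333),interpolation=cv2.INTER_CUBIC),cv2.resize(w["image"][:333,:400,::-1],(400,333))]))
M=np.array([495.8,171.8,20.]); a=0.15; yv=np.array([-np.sin(a),np.cos(a),0]); st=env.state()
r=cut_out("stone_rest",s)
for th in(0.35,.7,.9,1.1,1.3,1.57,1.8,1.9): print(th,np.round(proj(s,M+yv*(85-150*np.cos(th)+12*np.sin(th))+np.array([0,0,150*np.sin(th)+12*np.cos(th)])),1), end=" ")
if r: ys,xs=np.nonzero(r[0]["region"]); print("\nrest bbox",xs.min(),xs.max(),ys.min(),ys.max(),r[0]["confidence"])
print("tip bed y",15+(st["eef_pos"]-M)@yv,st["eef_pos"],st["ft_force"],st["t"])
E
python3 f.py s1
```

```text
0.35 [310.2 146.5] 0.7 [307.4 142.2] 0.9 [304.6 142.6] 1.1 [300.9 145.3] 1.3 [296.6 150.2] 1.57 [290.  160.3] 1.8 [284.  171.6] 1.9 [281.4 177.1] 
rest bbox 273 304 168 200 0.87
tip bed y 185.39589448689935 [468.41536615 339.99220309 326.3739763 ] [ 0.26170289 -0.6858555   0.83939606] 10.6333
```

View pics/s1.png

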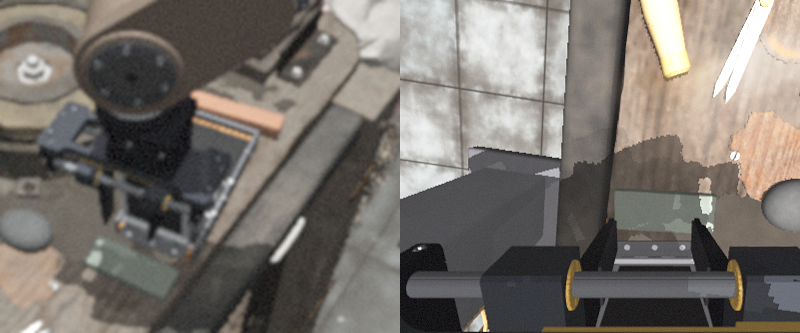

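The scene crop shows the gripper just behind the open rest. The wrist crop shows the hinge plate and slip stone below, with nothing touched. Pushing toward the roller in small steps.

>>> move_arm:
  commands:
    - [[0.03,-0.2,0],0,0]
    - [[0.03,-0.2,0],0,0]
    - [[0.03,-0.2,0],0,0]
    - [[0,0,0],0,0]

```text
t: 11.02
eef_pos: [471.0, 321.3, 327.3]
tcp_rot: [3.141, -0.0, 1.721]
ft_force: [0.7, -0.1, -0.0]
opening: 0.498
grip_force: 0.0
```

>>> move_arm:
  commands:
    - [[0.02,-0.13,0],0,0]
    - [[0.02,-0.13,0],0,0]
    - [[0.02,-0.13,0],0,0]

```text
t: 11.27
eef_pos: [472.6, 310.5, 326.8]
tcp_rot: [3.141, -0.0, 1.722]
ft_force: [0.4, 0.2, -0.1]
opening: 0.496
grip_force: 0.0
```

>>> move_arm:
  commands:
    - [[0.02,-0.13,0],0,0]
    - [[0.02,-0.13,0],0,0]
    - [[0.02,-0.13,0],0,0]

```text
t: 11.52
eef_pos: [474.5, 298.9, 326.9]
tcp_rot: [3.141, -0.0, 1.722]
ft_force: [-0.5, 2.0, 2.0]
opening: 0.498
grip_force: 1.0
```

>>> move_arm:
  commands:
    - [[0.02,-0.13,0],0,0]
    - [[0.02,-0.13,0],0,0]
    - [[0.02,-0.13,0],0,0]
    - [[0.02,-0.13,0],0,0]
    - [[0.02,-0.13,0],0,0]
    - [[0.02,-0.13,0],0,0]

```text
t: 12.02
eef_pos: [478.0, 275.3, 326.7]
tcp_rot: [3.142, 0.0, 1.722]
ft_force: [-0.1, 1.6, 1.1]
opening: 0.503
grip_force: 0.7
```

>>> move_arm:
  commands:
    - [[0.02,-0.13,0],0,0]
    - [[0.02,-0.13,0],0,0]
    - [[0.02,-0.13,0],0,0]
    - [[0.02,-0.13,0],0,0]
    - [[0.02,-0.13,0],0,0]
    - [[0.02,-0.13,0],0,0]
    - [[0.02,-0.13,0],0,0]
    - [[0.02,-0.13,0],0,0]

```text
t: 12.68
eef_pos: [482.9, 244.1, 326.7]
tcp_rot: [-3.142, 0.0, 1.722]
ft_force: [-0.2, 0.7, -1.0]
opening: 0.498
grip_force: 0.6
```

>>> move_arm:
  commands:
    - [[0.02,-0.13,0],0,0]
    - [[0.02,-0.13,0],0,0]
    - [[0.02,-0.13,0],0,0]
    - [[0.02,-0.13,0],0,0]
    - [[0.02,-0.13,0],0,0]
    - [[0.02,-0.13,0],0,0]
    - [[0.02,-0.13,0],0,0]
    - [[0.02,-0.13,0],0,0]

```text
t: 13.35
eef_pos: [487.7, 212.9, 326.8]
tcp_rot: [3.141, 0.0, 1.722]
ft_force: [-0.4, 1.2, -0.3]
opening: 0.498
grip_force: 0.3
```

```bash
python3 f.py s2
```

```text
0.35 [310.2 146.5] 0.7 [307.4 142.2] 0.9 [304.6 142.6] 1.1 [300.9 145.3] 1.3 [296.6 150.2] 1.57 [290.  160.3] 1.8 [284.  171.6] 1.9 [281.4 177.1] 
rest bbox 276 318 142 198 0.95
tip bed y 56.675268765796446 [487.71746752 212.72699626 326.80066052] [-0.95738204  0.67833911  0.0140879 ] 13.45
```

View pics/s2.png

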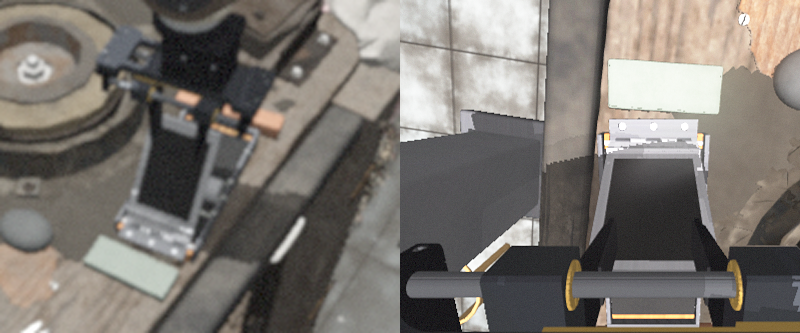

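The rest has been pushed over to roughly 1.1 rad and is still in front of the fingers. Continuing until it sinks by itself.

>>> move_arm:
  commands:
    - [[0.02,-0.13,0],0,0]
    - [[0.02,-0.13,0],0,0]
    - [[0.02,-0.13,0],0,0]
    - [[0.02,-0.13,0],0,0]
    - [[0.02,-0.13,0],0,0]
    - [[0.02,-0.13,0],0,0]
    - [[0.02,-0.13,0],0,0]
    - [[0.02,-0.13,0],0,0]
    - [[0,0,0],0,0]
    - [[0,0,0],0,0]
    - [[0,0,0],0,0]
    - [[0,0,0],0,0]
    - [[0,0,0],0,0]
    - [[0,0,0],0,0]

```text
t: 14.67
eef_pos: [492.4, 182.2, 326.8]
tcp_rot: [3.141, 0.0, 1.722]
ft_force: [0.4, -0.4, 0.5]
opening: 0.499
grip_force: 0.0
```

>>> move_arm:
  commands:
    - [[0,0,0.5],0,0]
    - [[0,0,1],0,0]
    - [[0,0,1],0,0]
    - [[0,0,0.5],0,0]
    - [[0,0,0],0,0]
    - [[0,0,0],0,0]
    - [[0,0,0],0,0]
    - [[0,0,0],0,0]
    - [[0,0,0],0,0]
    - [[0,0,0],0,0]
    - [[0,0,0],0,0]
    - [[0,0,0],0,0]
    - [[0,0,0],0,0]
    - [[0,0,0],0,0]
    - [[0,0,0],0,0]
    - [[0,0,0],0,0]

```text
t: 16.0
eef_pos: [492.4, 182.1, 416.8]
tcp_rot: [3.141, -0.0, 1.722]
ft_force: [-0.3, 0.7, 0.9]
opening: 0.501
grip_force: 0.0
```

```bash
python3 f.py s3
```

```text
0.35 [310.2 146.5] 0.7 [307.4 142.2] 0.9 [304.6 142.6] 1.1 [300.9 145.3] 1.3 [296.6 150.2] 1.57 [290.  160.3] 1.8 [284.  171.6] 1.9 [281.4 177.1] 
rest bbox 278 324 142 198 0.68
tip bed y 25.7006552613935 [492.3863418  182.10625266 416.80073413] [-0.1731264  -0.53181606 -0.8302746 ] 16.1
```

View pics/s3.png

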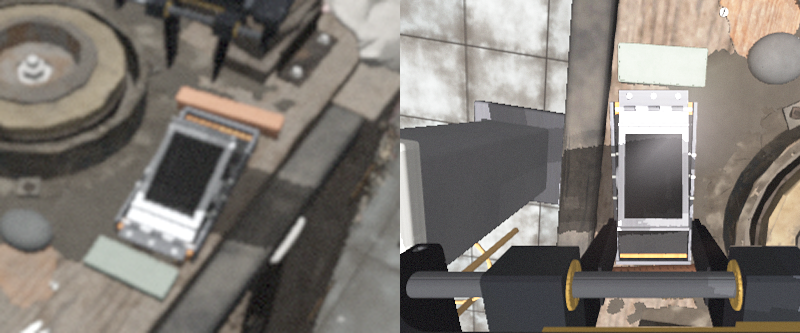

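The rest has sunk. Its lip shows at about (198,127) in the scene crop, which is pixel (309,147) and matches the 0.35 rad prediction of (310,146.5). I'll wait a bit and check that it is still.

>>> move_arm:
  commands:
    - [[0,0,0],0,0]
    - [[0,0,0],0,0]
    - [[0,0,0],0,0]
    - [[0,0,0],0,0]
    - [[0,0,0],0,0]
    - [[0,0,0],0,0]
    - [[0,0,0],0,0]
    - [[0,0,0],0,0]
    - [[0,0,0],0,0]
    - [[0,0,0],0,0]
    - [[0,0,0],0,0]
    - [[0,0,0],0,0]
    - [[0,0,0],0,0]
    - [[0,0,0],0,0]
    - [[0,0,0],0,0]
    - [[0,0,0],0,0]
    - [[0,0,0],0,0]
    - [[0,0,0],0,0]
    - [[0,0,0],0,0]
    - [[0,0,0],0,0]

```text
t: 17.82
eef_pos: [492.4, 182.1, 416.8]
tcp_rot: [3.141, 0.0, 1.722]
ft_force: [-0.1, -0.0, -0.2]
opening: 0.499
grip_force: 0.0
```

```bash
cat > g.py <<'E'
from h import *
a=cv2.imread("pics/s3.png")[:, :400].astype(float)
import subprocess; exec(open("f.py").read().replace("import sys","import sys; sys.argv=['','s4']"))
b=cv2.imread("pics/s4.png")
print("diff bed",np.abs(a-b[:,:400])[110:260,110:260].mean(),"ref",np.abs(a-b[:,:400])[260:,280:].mean())
E
python3 g.py
```

```text
0.35 [310.2 146.5] 0.7 [307.4 142.2] 0.9 [304.6 142.6] 1.1 [300.9 145.3] 1.3 [296.6 150.2] 1.57 [290.  160.3] 1.8 [284.  171.6] 1.9 [281.4 177.1] 
rest bbox 277 325 142 198 0.81
tip bed y 25.69779450780758 [492.41498561 182.10768851 416.75007748] [ 0.70972784  0.53155166 -0.64365752] 17.9167
diff bed 111.66159999999998 ref 99.27115677321154
```

View pics/s4.png

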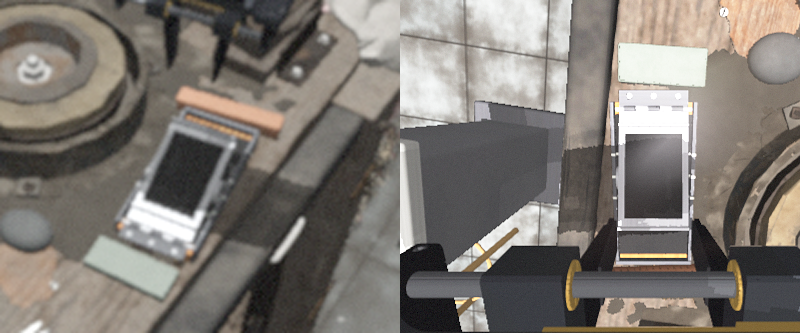

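The picture matches the last one: the rest lies still at about 0.35 rad, nothing is touched, and the dresser and slip stone are in place. Handing in.

```bash
python3 -c "from cell import env; print(env.job_done())"
```

```text
the job is handed in; nothing more can be done
None
```

The job is handed in, with no verdict returned: the roller was left within about 1 mm of the middle line and square to it, and the rest was pushed gently down onto it, lying still at about 0.35 rad as judged from the camera pictures.

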